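# Tip the sweetcorn into the casserole and hold its lid ready above it

### The arm

A 6-joint arm with a two-finger parallel gripper is mounted at the origin on the work surface. World frame = base frame: x ahead of the robot, y to its left, z up, the work surface at z = 0. Lengths are in m, angles in rad, forces in N, time in s.
With the tool pointing down it reaches from about 0.375 to 0.975 m from the base axis. Payload 3.8 kg.
Tool frame: the origin (TCP) lies at the centre of the arm's flange, where the gripper is bolted on; the fingertips stand 173 mm ahead of it and the grasp point (between the pads) lies 155 mm ahead of it (bot.tip_reach is the distance from the TCP to the fingertips, in m); z points along the fingers, y is the line along which they close (so a half turn about z gives the same grasp; the last joint's range is limited). The gripper opens to 85 mm and grips with 20 to 120 N. Pads are 22 mm wide; open, the fingers measure 114 mm over their backs; the gripper's body (76 mm by 85 mm) begins 54 mm behind the grasp point. The pads swing forward as they close: fully open they stand 13 mm farther back than shut.
Start: joints at [-1.352, 0.264, 1.604, -0, 1.274, -0.037], TCP at [0.171, -0.653, 0.405] pointing down, gripper open.
Joint ranges: [-2.63, 2.63], [-0.94, 2.18], [0.31, 2.57], [-1.31, 4.45], [0, 2.66], [-2.55, 2.55]. Speed limits (rad/s): [2.57, 2.57, 3.14, 3.14, 3.14, 3.14].

### API

Orientations are given as a rotation vector (axis times angle).
In Python, from workcell import bot gives the robot as it stands.
- The arm moves only by the tool drive_tool, never from a script. Its arguments are lists of equal length, an entry for each row: "claw": the finger opening in mm, from 0 to 85.4; "slide": the shift along the world's x, y, z each as a share of 0.5 m, from -1 to 1, a list of three; "yaw": the turn about the world's z as a share of 180 degrees, from -1 to 1. A call has 1 to 8 rows; each row is the pose to reach, as a shift and turn from the pose commanded when the call began, turning the shorter way round; what a row does not reach only later rows make up. A row lasts 1/12 s, in which the tool goes at most 41.7 mm and 7.16 degrees, less where a joint would pass 70% of its speed; a pose out of reach is approached as far as the arm can. A call with a number of a shift or a turn outside -1 to 1 is refused whole. A call with a gripper value outside its range is refused whole. The fingers move at their own pace and stop on an object; "newtons" is the grip in N (left out, the last holds). Time passes only in rows, so rows that repeat a pose let the fingers close. It gives the time, the measured TCP pose, the force, the opening and the grip force at its end, in the units of the state.
- bot.read_state(): the state, without advancing time (a new reading comes with each control period).
- bot.read_camera(name): name is "scene" or "top" or "wrist"; returns a dict with "color" (480x640x3 uint8, red, green, blue), "depth" (480x640 float32, m along the optical axis (not along the pixel's ray), 0 where there is no reading), "mtx" (3x3 intrinsics, pixels), "k1" (the pictures are not rectified: a ray, as slopes to the right and down, at radius r is drawn at 1 + k1 r^2 times it, then the intrinsics apply), "eye" and "rotation" of the camera in the world. Camera axes: x right, y up, looking along -z (the intrinsics and any distortion apply to the point x, -y, -z); pixel columns grow to the right and rows downward; lengths in m; the calibration is good to about 2 mm. A picture is of the moment at which its call begins.
- bot.finish_job(): hands the job in; it is judged then, once.
The state is a dict: "time": time; "q": joint angles; "joint_vel": joint speeds; "joint_torque": joint torques, N m; "tool_pos": TCP position; "tcp_rot": TCP orientation; "wrist_force": force on the tool from outside, world axes, zero at the start; "torque": the same for the moment, N m; "width": opening from 0.0 (shut) to 1.0 (fully open); "grip_force": force on a finger pad.
Only numpy, scipy, OpenCV 4.12 (cv2) and the standard library are available. Lean on these libraries where they do the work, as an engineer would, in place of code of your own. Each camera call takes 0.05 s, during which the arm holds its last target. There are 200 camera calls.

### The job

Tip the tray so that all the sweetcorn pieces slide into the casserole dish, without touching them with the gripper, and set the empty tray back upright on the counter. Then carry the lid over the bottles and jars and stop with it hovering about 2 cm above the dish's rim, level, centred and squared up with the dish and not touching it, and finish while still holding it there. Leave the dish and everything else where they stand.

Things in the scene. Friction and masses are not known exactly. Their poses are not given: they have to be found in the camera images.
- dish: Teal open casserole dish, loose, heavy (1.8 kg), 220 (x) x 160 (y) x 85 (z) mm outside, walls and floor 8 mm (inside 204 x 144 mm), with a lug at each short end that sticks out 27 mm at 63 to 77 mm height. Origin: centre of its underside, on the counter. x: its long side, z up.
- dish_rim (a point): Centre of the dish's mouth, level with the top of its rim, 85 mm above the dish's origin; axes as the dish's.
- lid: The dish's flat teal lid, lying on the counter: a plate 226 (x) x 166 (y) x 8 (z) mm with a steel bridge handle, a bar 90 mm long along x, 12 mm wide (y), from 34 to 50 mm above the underside, on a post at x = +-40 mm. About 0.4 kg. Origin: centre of the underside. x: its long side, z up. Either way round fits the dish.
- lid_grip (a point): Middle of the lid's handle bar, 42 mm above the lid's underside.
- tray: Pale wooden tray, 150 (x) x 108 (y) mm, floor 6 mm, 30 mm walls on three sides; open, no lip, at its -x end, which faces about to the robot. Over its middle a dark handle bar along y: 120 long, 14 wide (x), 79 to 101 mm above the underside, on an upright at each side. About 0.35 kg. Origin: centre of the underside. Pieces slide on its smooth floor from about 18 to 26 degrees of tilt.
- tray_grip (a point): Middle of the tray's handle bar, 90 mm above the tray's underside.
- tray_lip (a point): Middle of the tray floor's open edge (at -75 mm in the tray's x), on the floor's upper face, 6 mm above the underside.
- corn0: Yellow round of sweetcorn, cylinder 34 mm across and 26 mm tall, 28 g, standing loose on the tray. Origin: centre of its lower end.
- corn1: Yellow round of sweetcorn, cylinder 34 mm across and 26 mm tall, 28 g, standing loose on the tray. Origin: centre of its lower end.
- corn2: Yellow round of sweetcorn, cylinder 34 mm across and 26 mm tall, 28 g, standing loose on the tray. Origin: centre of its lower end.
- corn3: Yellow round of sweetcorn, cylinder 34 mm across and 26 mm tall, 28 g, standing loose on the tray. Origin: centre of its lower end.
- oil: Bystander: amber oil bottle with green cap, 56 mm across, 175 mm tall, standing loose beside the dish, between it and the lid or the tray. Origin: centre of its underside (so for all bystanders).
- mill: Bystander: dark wooden pepper mill, 54 mm across, 160 mm tall, standing loose beside the dish.
- jar: Bystander: glass jar with red cap, 60 mm across, 130 mm tall, standing loose beside the dish.
- tin: Bystander: steel tin with yellow band, 60 mm across, 140 mm tall, standing loose beside the dish.
- mug: Bystander: blue mug, 80 mm across, 90 mm tall, handle at its +y, loose at the back of the counter.
- bowl: Bystander: white bowl, 130 mm across, 55 mm tall, loose at the back of the counter.
Mind the look-alikes: they are no part of the job. What is shaped like the tray but purple is not meant.

How it is judged:
On the way, in this order (a step that is already met when the one before it is completed fails the run):
1. all four sweetcorn pieces lie in the dish (x of corn0 in the frame of dish between -0.105 and 0.105 m and y of corn0 in the frame of dish between -0.075 and 0.075 m and z of corn0 in the frame of dish between 0 and 0.075 m and x of corn1 in the frame of dish between -0.105 and 0.105 m and y of corn1 in the frame of dish between -0.075 and 0.075 m and z of corn1 in the frame of dish between 0 and 0.075 m and x of corn2 in the frame of dish between -0.105 and 0.105 m and y of corn2 in the frame of dish between -0.075 and 0.075 m and z of corn2 in the frame of dish between 0 and 0.075 m and x of corn3 in the frame of dish between -0.105 and 0.105 m and y of corn3 in the frame of dish between -0.075 and 0.075 m and z of corn3 in the frame of dish between 0 and 0.075 m), for 0.2 s.
2. the empty tray stands upright on the counter, let go (all of step 1 and height (world z) of tray below 0.008 m and angle between tray's own z axis and vertical below 0.08 rad and linear speed of tray below 0.02 m/s and contact force between the fingers and tray below 0.1 N), for 0.2 s.
3. the lid is held hovering just above the dish, centred, level and squared up (x of lid in the frame of dish_rim between -0.015 and 0.015 m and y of lid in the frame of dish_rim between -0.015 and 0.015 m and z of lid in the frame of dish_rim between 0.007 and 0.035 m and angle between the x axis of lid and the x axis of dish, either way round below 0.12 rad and angle between lid's own z axis and vertical below 0.1 rad and contact force between lid and dish below 0.05 N and contact force between the fingers and lid above 1 N), for 0.3 s.
At the end, for the whole second after the job is handed in: Fingers hold the lid still, touching nothing else, 7 to 35 mm above the dish's rim, centred within 15 mm along each dish axis, long sides within 0.12 rad, tilt under 0.10 rad; all four pieces are in the dish; dish and released tray stand upright on the counter (all of step 2 and all of step 3 and contact force between lid and tray below 0.05 N and contact force between lid and oil below 0.05 N and contact force between lid and mill below 0.05 N and contact force between lid and jar below 0.05 N and contact force between lid and tin below 0.05 N and contact force between lid and mug below 0.05 N and contact force between lid and bowl below 0.05 N and contact force between lid and corn0 below 0.05 N and contact force between lid and corn1 below 0.05 N and contact force between lid and corn2 below 0.05 N and contact force between lid and corn3 below 0.05 N and angle between dish's own z axis and vertical below 0.06 rad and height (world z) of dish below 0.006 m and linear speed of lid below 0.02 m/s and angular speed of lid below 0.2 rad/s); the arm keeps its last pose, push and grip.
It fails at once if the gripper touches a sweetcorn piece (contact force between the fingers and corn0 above 0.5 N or contact force between the fingers and corn1 above 0.5 N or contact force between the fingers and corn2 above 0.5 N or contact force between the fingers and corn3 above 0.5 N).
It fails at once if the dish is shoved more than 30 mm (distance of dish from where it was at the start of the episode above 0.03 m).
It fails at once if a bystander is shoved more than 30 mm or knocked over (distance of any of oil, mill, jar, tin, mug, bowl from where it was at the start of the episode above 0.03 m or angle between any of oil, mill, jar, tin, mug, bowl's own z axis and vertical above 0.4 rad).
It also fails if it takes over 72 s, if anything falls off the work surface, if the arm or the gripper's body presses on something with over 40 N, if the wrist force passes 120 N, or if a joint passes its speed limit or range.

## Working session

There is one attempt and no reset: what is moved stays moved. The work goes in short steps, Python scripts to look and compute and a tool call to move; the robot and the scene stay as the last step left them, time stands still between calls to the robot, and variables do not carry over. Pictures are saved under pics/ and viewed, at most 10 in all, crops included, and the job is handed in when it is done.

Besides the shell and the picture viewer there is one more tool, called after ">>>" by a JSON object that holds its "op" and its "data", one argument or row to a line. drive_tool: Moves the arm, as the interface text tells. Shift numbers are shares of 0.5 m and turn numbers shares of 180 degrees, none past 1 either way. Its arguments: {"type":"object","properties":{"claw":{"type":"array","items":{"type":"number"}},"slide":{"type":"array","items":{"type":"array","items":{"type":"number"}}},"yaw":{"type":"array","items":{"type":"number"}},"newtons":{"type":"number"}},"required":["claw","slide","yaw"]}

```bash
mkdir -p pics; ls; cat > h.py <<'E'
import numpy as np, cv2
from workcell import bot
def shot(n):
    return bot.read_camera(n)
def rays(c,uv):
    uv=np.asarray(uv,float).reshape(-1,1,2)
    p=cv2.undistortPoints(uv,np.array(c['mtx']),np.array([c['k1'],0,0,0.]))[:,0]
    d=np.c_[p[:,0],-p[:,1],-np.ones(len(p))]
    return np.array(c['eye']),d@np.array(c['rotation']).T
def onplane(c,uv,z):
    e,d=rays(c,uv); return e+d*((z-e[2])/d[:,2])[:,None]
def cloud(c):
    h,w=c['depth'].shape; v,u=np.mgrid[:h,:w]
    e,d=rays(c,np.c_[u.ravel(),v.ravel()])
    return (e+d*c['depth'].ravel()[:,None]).reshape(h,w,3)
E
python3 - <<'E'
from h import *
for n in('top','scene'):
    c=shot(n); cv2.imwrite(f'pics/{n}0.png',c['color'][:,:,::-1]); np.savez(f'{n}0.npz',**c)
    print(n,c['eye'],c['k1'],c['mtx'][0][0],np.array(c['rotation']).round(3).tolist())
print(bot.read_state())
E
```

```text
pics
top [ 0.35397393 -0.0123795   0.97651947] -0.015371691721475388 439.1019560808294 [0.185, -0.162, -1.493]
scene [ 1.03231262 -0.55964112  0.97483396] -0.08505009568258656 577.3048182323209 [0.671, 0.259, 0.708]
{'time': 0.1, 'q': array([-1.35187871e+00,  2.64676636e-01,  1.60526807e+00,  5.29091537e-06,
        1.27371981e+00, -3.68772338e-02]), 'joint_vel': array([-0.00044086, -0.00218801, -0.00498219,  0.00100434,  0.00063383,
        0.00085805]), 'joint_torque': array([ 3.45355338e-04, -5.16705322e+01, -3.68589985e+01, -1.05813540e-04,
        6.32964220e-03,  1.08094611e-05]), 'tool_pos': array([ 0.17072862, -0.65271856,  0.40347042]), 'tcp_rot': array([-3.11388637e+00, -4.00441420e-01,  2.87714275e-04]), 'wrist_force': array([ 0.21076954, -0.4052102 ,  0.85414415]), 'torque': array([-0.0136413 , -0.00083381, -0.0526204 ]), 'grip_force': 0.0, 'width': 0.9986560829984734}
```

View pics/top0.png

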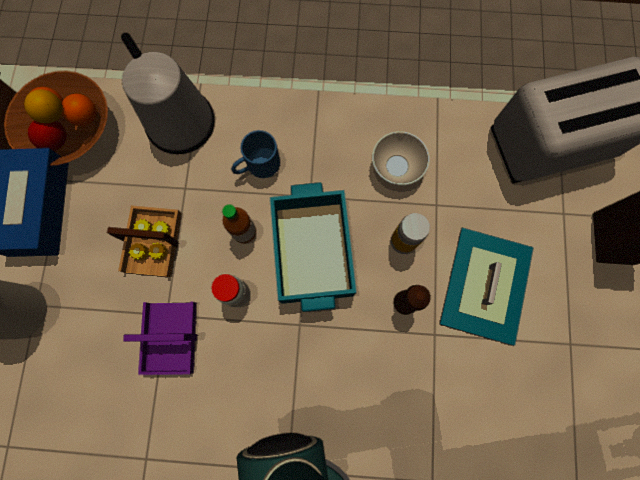

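View pics/scene0.png

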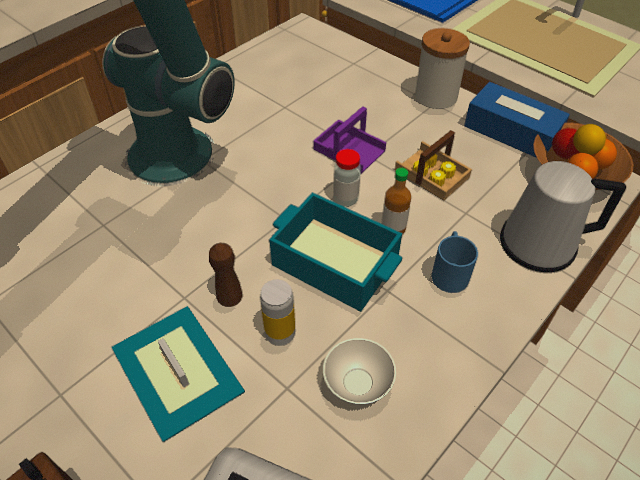

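The top view shows the tray with the corn at (150,240), its lip toward the robot. The oil is at (238,225), the jar at (228,290), the dish at (313,247) with its long side about along world x, the tin at (410,233), the mill at (412,300) and the lid at (487,286). The purple look-alike is at (168,338). The scene view shows the same layout and adds no obstacle.

```bash
sed -i "s/-np.ones(len(p))\]/-np.ones(len(p))]/; s/d@np.array(c\['rotation'\]).T/d@R(c).T/" h.py; cat >> h.py <<'E'
def R(c): return cv2.Rodrigues(np.asarray(c['rotation'],float))[0]
def rect(P):
    (cx,cy),(w,h),a=cv2.minAreaRect((P[:,:2]*1000).astype(np.float32))
    if w<h: w,h,a=h,w,a+90
    return np.round([cx,cy,w,h,(a+90)%180-90],1)   # mm, deg of long side
E
python3 - <<'E'
from h import *
for n in('top','scene'):
    c=dict(np.load(f'{n}0.npz')); X=cloud(c); hsv=cv2.cvtColor(c['color'],cv2.COLOR_RGB2HSV)
    H,S,V=[hsv[...,i].astype(int) for i in range(3)]; x,y,z=X[...,0],X[...,1],X[...,2]; ok=(c['depth']>0)&(x>.3)&(x<1)&(abs(y)<.62)
    teal=ok&(H>82)&(H<100)&(S>120)
    def rep(nm,m):
        m=cv2.morphologyEx(m.astype(np.uint8),cv2.MORPH_OPEN,np.ones((2,2)))>0
        k,l,st,_=cv2.connectedComponentsWithStats(m.astype(np.uint8))
        for i in range(1,k):
            if st[i,4]>40:
                P=X[l==i]; print(n,nm,st[i,4],rect(P),'z',np.percentile(P[:,2],[5,50,95]).round(3))
    rep('dishrim',teal&(z>.079)&(z<.092)&(abs(y)<.2))
    rep('lid',teal&(z<.02)&(y<-.2)&(z>-.01))
    rep('lidbar',ok&(z>.03)&(z<.06)&(y<-.25)&(x<.65)&(x>.35)&(y>-.5))
    rep('traybar',ok&(z>.085)&(z<.115)&(y>.2)&(y<.45)&(x>.35)&(V<110)&((H<25)|(H>170)))
    rep('wood',ok&(z>.02)&(z<.04)&(y>.2)&(y<.45)&(x>.4)&(x<.7)&(H<25)&(S>60))
    rep('tall',ok&(z>.12)&(z<.19)&(x>.35)&(x<.75)&(y>-.3)&(y<.25))
E
```

```text
top dishrim 1214 [502.5  10.  300.4 165.    9.7] z [0.064 0.084 0.087]
top lid 4287 [ 488.  -244.4  472.2  253.6  -88.2] z [0.004 0.007 0.01 ]
top lidbar 335 [ 495.8 -377.8   98.2   29.9  -12.1] z [0.007 0.048 0.051]
top traybar 386 [614.4 146.8 594.2 139.9  44.7] z [0.083 0.095 0.109]
top traybar 444 [475.2 228.6 536.9  53.2  69. ] z [0.077 0.1   0.103]
top wood 369 [502.1 203.5 515.8  90.1  65.5] z [0.014 0.026 0.032]
top wood 167 [413.  228.2 489.8  75.2  67.5] z [0.015 0.026 0.031]
top wood 99 [517.6 405.9  31.3  16.9  84.8] z [0.019 0.031 0.034]
top wood 142 [444.6 179.9 424.3  26.4  68.3] z [0.02  0.031 0.034]
top wood 137 [495.4 334.9  69.    9.7  -7.2] z [0.013 0.026 0.031]
top tall 354 [477.5  82.4 309.   37.9  44.5] z [0.119 0.139 0.176]
top tall 717 [ 505.1 -113.5  358.9   58.1  -43. ] z [0.115 0.139 0.141]
top tall 601 [433.7 180.   50.6  49.5   9. ] z [0.117 0.129 0.132]
top tall 530 [ 418.  -125.5  255.5   47.3  -71. ] z [0.001 0.149 0.159]
scene dishrim 1274 [ 706.5 -253.   857.   257.2  -60. ] z [0.075 0.082 0.086]
scene lid 5505 [ 717.6 -417.3  675.4  165.1  -12.2] z [0.004 0.007 0.01 ]
scene lidbar 363 [ 735.  -448.8  634.3   22.1  -18.4] z [0.024 0.049 0.052]
scene traybar 314 [ 735.8  -16.2 1236.5   63.8  -64.3] z [0.078 0.095 0.1  ]
scene traybar 720 [ 899.4  -58.  1028.2  141.8  -83. ] z [0.084 0.098 0.112]
scene wood 556 [ 727.   -60.2 1156.6  181.2  -67.5] z [0.015 0.026 0.033]
scene wood 46 [ 768.8  -66.5 1118.1   19.   -62.9] z [0.006 0.025 0.031]
scene wood 44 [578.8 406.4  51.4  22.4  65.4] z [0.003 0.022 0.028]
scene tall 368 [ 679.4 -135.  1103.2   51.   -52.9] z [0.117 0.128 0.131]
scene tall 373 [ 754.1 -117.6 1043.8   39.5  -60. ] z [0.114 0.14  0.175]
scene tall 577 [ 680.5 -348.6  819.1   47.9  -34.3] z [0.117 0.145 0.159]
scene tall 842 [ 758.3 -343.7  695.4   57.   -42.9] z [0.12  0.138 0.141]
```

```bash
python3 - <<'E'
from h import *
for n in('top','scene'):
    c=dict(np.load(f'{n}0.npz')); X=cloud(c); hsv=cv2.cvtColor(c['color'],cv2.COLOR_RGB2HSV)
    H,S,V=[hsv[...,i].astype(int) for i in range(3)]; x,y,z=X[...,0],X[...,1],X[...,2]; ok=(c['depth']>0)&(x>.3)&(x<1)&(abs(y)<.62)
    teal=ok&(H>82)&(H<100)&(S>120)
    def rep(nm,m):
        k,l,st,_=cv2.connectedComponentsWithStats(m.astype(np.uint8))
        for i in range(1,k):
            if st[i,4]>40:
                P=X[l==i]; print(n,nm,st[i,4],rect(P),'z',np.percentile(P[:,2],[5,50,95]).round(3))
    rep('dishrim',teal&(z>.079)&(z<.092)&(abs(y)<.2))
    rep('lid',teal&(z<.02)&(y<-.2)&(z>-.01))
    rep('lidbar',ok&(z>.045)&(z<.06)&(y<-.25)&(x<.65)&(x>.35)&(y>-.5))
    rep('traybar',ok&(z>.092)&(z<.108)&(y>.2)&(y<.45)&(x>.45)&(x<.7)&(V<110))
    rep('traywalltop',ok&(z>.022)&(z<.037)&(y>.2)&(y<.45)&(x>.4)&(x<.65)&(H<25)&(S>60))
    rep('corn',ok&(z>.022)&(z<.037)&(y>.2)&(y<.45)&(x>.4)&(x<.65)&(H>=22)&(H<45)&(S>100)&(V>120))
    rep('tall',ok&(z>.12)&(z<.19)&(x>.35)&(x<.75)&(y>-.3)&(y<.25))
    rep('back',ok&(z>.05)&(z<.1)&(x>.58)&(x<.8)&(y>-.3)&(y<.25))
E
```

```text
top dishrim 1227 [543.   22.5 220.5 157.6   9.8] z [0.081 0.084 0.087]
top lid 4291 [ 493.5 -368.5  225.2  165.3  -11.9] z [0.004 0.007 0.01 ]
top lidbar 248 [ 493.4 -368.8   89.5   13.1  -12.5] z [0.046 0.049 0.051]
top traybar 419 [537.7 387.1 121.6  15.   88.7] z [0.096 0.1   0.103]
top traywalltop 347 [580.5 386.2 111.6  64.4  88.5] z [0.023 0.029 0.032]
top traywalltop 160 [5.019e+02 4.408e+02 7.770e+01 1.190e+01 5.000e-01] z [0.023 0.028 0.032]
top traywalltop 136 [502.2 335.7  81.6  12.1  -6.7] z [0.024 0.029 0.032]
top traywalltop 117 [515.1 406.7  38.6  25.6  51.7] z [0.024 0.03  0.034]
top traywalltop 149 [518.8 364.3  36.4  28.3  72.1] z [0.026 0.031 0.034]
top corn 105 [571.8 408.2  33.7  24.1  86.6] z [0.028 0.031 0.034]
top corn 108 [570.1 365.9  36.2  23.1  88.1] z [0.028 0.031 0.034]
top corn 79 [502.1 410.   31.6  17.5  87.8] z [0.028 0.032 0.034]
top corn 53 [503.2 367.5  28.4  12.2  90. ] z [0.028 0.031 0.033]
top tall 362 [573.5 177.8  38.3  33.4 -50.5] z [0.121 0.147 0.176]
top tall 717 [ 578.8 -177.9   56.6   55.4    3.4] z [0.126 0.139 0.141]
top tall 601 [435.
[... 785 characters left out ...]
231 [569.3 387.6  85.8  36.4  83.8] z [0.025 0.029 0.033]
scene tall 370 [438.  180.8  55.3  50.7 -48.6] z [0.122 0.128 0.131]
scene tall 387 [579.3 176.9  41.1  33.9  15.1] z [0.121 0.146 0.175]
scene tall 579 [ 448.8 -192.7   48.    42.1   52.8] z [0.124 0.146 0.159]
scene tall 848 [ 583.4 -183.1   57.7   56.1   86.3] z [0.124 0.138 0.141]
scene back 311 [597.9 169.6  48.3  17.1  61.6] z [0.053 0.077 0.098]
scene back 1773 [632.2  31.5 174.9 104.2 -89.9] z [0.054 0.076 0.085]
scene back 1124 [750.9 161.8 100.1  79.  -84.8] z [0.052 0.073 0.089]
scene back 442 [ 601.5 -191.4   56.    22.5   66. ] z [0.053 0.076 0.098]
scene back 423 [ 748.1 -162.3  129.3  103.1   89.9] z [0.051 0.053 0.057]
```

>>> {"op": "drive_tool", "data": {
  "claw": [85,85,85,85,85,85,85,85],
  "slide": [
    [0.6,0.5,0],
    [0.6,0.5,0],
    [0.6,0.5,0],
    [0.6,0.5,0],
    [0.6,0.5,0],
    [0.6,0.5,0],
    [0.6,0.5,0],
    [0.6,0.5,0]
  ],
  "yaw": [0.41,0.41,0.41,0.41,0.41,0.41,0.41,0.41]
}}

```text
time: 0.77
tool_pos: [0.428, -0.4379, 0.4042]
tcp_rot: [-2.536, -1.853, 0.0]
wrist_force: [-0.1, 0.4, 0.3]
width: 0.997
grip_force: 0.0
```

>>> {"op": "drive_tool", "data": {
  "claw": [85,85,85,85,85,85,85,85],
  "slide": [
    [0.2,0.95,0],
    [0.2,0.95,0],
    [0.2,0.95,0],
    [0.2,0.95,0],
    [0.2,0.95,0],
    [0.2,0.95,0],
    [0.2,0.95,0],
    [0.2,0.95,0]
  ],
  "yaw": [0.09,0.09,0.09,0.09,0.09,0.09,0.09,0.09]
}}

```text
time: 1.43
tool_pos: [0.4952, -0.1114, 0.4043]
tcp_rot: [-2.257, -2.185, 0.0]
wrist_force: [0.7, -0.2, 0.1]
width: 0.995
grip_force: 0.0
```

>>> {"op": "drive_tool", "data": {
  "claw": [85,85,85,85,85,85,85,85],
  "slide": [
    [0.088,0.994,0],
    [0.088,0.994,0],
    [0.088,0.994,0],
    [0.088,0.994,0],
    [0.088,0.994,0],
    [0.088,0.994,0],
    [0.088,0.994,0],
    [0.088,0.994,0]
  ],
  "yaw": [0.004,0.004,0.004,0.004,0.004,0.004,0.004,0.004]
}}

```text
time: 2.1
tool_pos: [0.5244, 0.2206, 0.4043]
tcp_rot: [-2.243, -2.2, 0.001]
wrist_force: [1.7, -1.3, 0.4]
width: 0.995
grip_force: 0.0
```

>>> {"op": "drive_tool", "data": {
  "claw": [85,85,85,85,85,85],
  "slide": [
    [0.027,0.322,-0.08],
    [0.027,0.322,-0.08],
    [0.027,0.322,-0.08],
    [0.027,0.322,-0.08],
    [0.027,0.322,-0.08],
    [0.027,0.322,-0.08]
  ],
  "yaw": [0,0,0,0,0,0]
}}

```text
time: 2.6
tool_pos: [0.5376, 0.3814, 0.3623]
tcp_rot: [-2.239, -2.203, 0.006]
wrist_force: [0.2, -0.4, -0.1]
width: 0.996
grip_force: 0.0
```

>>> {"op": "drive_tool", "data": {
  "claw": [60,50,50,50,50,50,50,50],
  "slide": [
    [0.002,0.008,-0.06],
    [0.002,0.008,-0.12],
    [0.002,0.008,-0.18],
    [0.002,0.008,-0.21],
    [0.002,0.008,-0.23],
    [0.002,0.008,-0.23],
    [0.002,0.008,-0.23],
    [0.002,0.008,-0.23]
  ],
  "yaw": [0,0,0,0,0,0,0,0],
  "newtons": 60
}}

```text
time: 3.27
tool_pos: [0.5404, 0.3835, 0.2518]
tcp_rot: [2.243, 2.198, 0.005]
wrist_force: [0.3, -0.9, 0.6]
width: 0.588
grip_force: 0.0
```

>>> {"op": "drive_tool", "data": {
  "claw": [5,5,5,5,5,5,5,5],
  "slide": [
    [0,0,0],
    [0,0,0],
    [0,0,0],
    [0,0,0],
    [0,0,0],
    [0,0,0],
    [0,0,0],
    [0,0,0]
  ],
  "yaw": [0,0,0,0,0,0,0,0]
}}

```text
time: 3.93
tool_pos: [0.5398, 0.384, 0.2512]
tcp_rot: [2.243, 2.199, 0.003]
wrist_force: [-0.8, -2.1, 5.9]
width: 0.15
grip_force: 60.8
```

>>> {"op": "drive_tool", "data": {
  "claw": [5,5,5,5,5,5,5,5],
  "slide": [
    [0,0,0],
    [0,0,0.01],
    [0,0,0.02],
    [0,0,0.04],
    [0,0,0.06],
    [0,0,0.08],
    [0,0,0.1],
    [0,0,0.1]
  ],
  "yaw": [0,0,0,0,0,0,0,0]
}}

```text
time: 4.6
tool_pos: [0.5405, 0.3843, 0.3034]
tcp_rot: [2.242, 2.199, 0.009]
wrist_force: [0.1, 1.4, -2.8]
width: 0.152
grip_force: 59.4
```

```bash
python3 - <<'E'
from h import *
c=shot('scene'); cv2.imwrite('pics/s1.png',cv2.resize(c['color'][60:300,330:650,::-1],None,fx=2,fy=2))
E
```

```text
(no output)
```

View pics/s1.png

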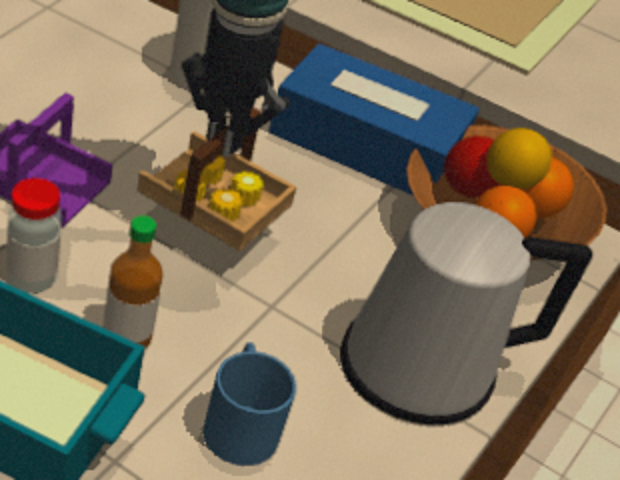

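The tray hangs level in the gripper with all four corn rounds on it, around (235,185). Next I lift it and carry it over the oil.

>>> {"op": "drive_tool", "data": {
  "claw": [5,5,5,5,5,5,5,5],
  "slide": [
    [0,0,0.02],
    [0,0,0.06],
    [0,0,0.11],
    [0,0,0.17],
    [0,0,0.23],
    [0,0,0.28],
    [0,0,0.31],
    [0,0,0.32]
  ],
  "yaw": [0,0,0,0,0,0,0,0]
}}

```text
time: 5.32
tool_pos: [0.5398, 0.3838, 0.4642]
tcp_rot: [2.242, 2.199, 0.009]
wrist_force: [0.6, -0.3, -3.3]
width: 0.152
grip_force: 59.4
```

>>> {"op": "drive_tool", "data": {
  "claw": [5,5,5,5,5,5,5,5],
  "slide": [
    [0.002,-0.015,0],
    [0.006,-0.045,0],
    [0.013,-0.09,0],
    [0.02,-0.14,0],
    [0.03,-0.19,0],
    [0.038,-0.24,0],
    [0.047,-0.29,0],
    [0.055,-0.34,0]
  ],
  "yaw": [0.002,0.006,0.01,0.015,0.02,0.025,0.03,0.035]
}}

```text
time: 5.98
tool_pos: [0.5663, 0.2117, 0.4567]
tcp_rot: [-2.116, -2.319, 0.007]
wrist_force: [0.0, 0.3, -3.7]
width: 0.15
grip_force: 59.3
```

>>> {"op": "drive_tool", "data": {
  "claw": [5,5,5,5,5,5,5,5],
  "slide": [
    [0.008,-0.05,0],
    [0.016,-0.1,0],
    [0.024,-0.15,0],
    [0.032,-0.2,0],
    [0.04,-0.25,0],
    [0.05,-0.3,0],
    [0.057,-0.34,0],
    [0.06,-0.365,0]
  ],
  "yaw": [0.004,0.008,0.012,0.016,0.02,0.023,0.025,0.025]
}}

```text
time: 6.65
tool_pos: [0.5964, 0.0285, 0.4569]
tcp_rot: [-2.026, -2.397, 0.006]
wrist_force: [0.3, -0.6, -4.8]
width: 0.148
grip_force: 59.3
```

>>> {"op": "drive_tool", "data": {
  "claw": [5,5,5,5,5,5,5,5],
  "slide": [
    [0.002,0.001,-0.02],
    [0.002,0.001,-0.06],
    [0.002,0.001,-0.1],
    [0.002,0.001,-0.14],
    [0.002,0.001,-0.18],
    [0.002,0.001,-0.21],
    [0.002,0.001,-0.225],
    [0.002,0.001,-0.225]
  ],
  "yaw": [0,0,0,0,0,0,0,0]
}}

```text
time: 7.32
tool_pos: [0.5962, 0.0322, 0.3431]
tcp_rot: [-2.022, -2.397, 0.007]
wrist_force: [0.4, 0.4, -4.4]
width: 0.153
grip_force: 59.3
```

```bash
python3 - <<'E'
from h import *
print(bot.read_state()['tool_pos'])
c=shot('scene'); cv2.imwrite('pics/s2.png',cv2.resize(c['color'][100:340,220:540,::-1],None,fx=2,fy=2))
E
```

```text
[0.59624701 0.03220676 0.34309956]
```

View pics/s2.png

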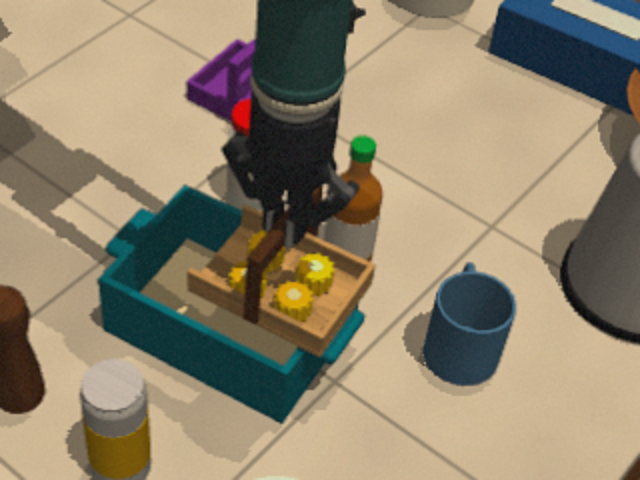

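The tray is over the far half of the dish, its back over the far rim at about (340,345) and its lip inside at about (215,290). I lower it until it touches the rim.

>>> {"op": "drive_tool", "data": {
  "claw": [5,5,5,5,5],
  "slide": [
    [0,0,-0.005],
    [0,0,-0.01],
    [0,0,-0.015],
    [0,0,-0.018],
    [0,0,-0.018]
  ],
  "yaw": [0,0,0,0,0],
  "newtons": 20
}}

```text
time: 7.78
tool_pos: [0.5979, 0.0316, 0.3383]
tcp_rot: [2.026, 2.401, 0.0]
wrist_force: [0.7, 0.2, -3.2]
width: 0.15
grip_force: 59.3
```

>>> {"op": "drive_tool", "data": {
  "claw": [5,5,5,5],
  "slide": [
    [0,0,-0.006],
    [0,0,-0.01],
    [0,0,-0.01],
    [0,0,-0.01]
  ],
  "yaw": [0,0,0,0],
  "newtons": 20
}}

```text
time: 8.12
tool_pos: [0.5983, 0.0315, 0.3361]
tcp_rot: [2.025, 2.399, 0.002]
wrist_force: [-4.3, -0.5, 7.2]
width: 0.15
grip_force: 61.0
```

>>> {"op": "drive_tool", "data": {
  "claw": [14,15,16,16,16,16],
  "slide": [
    [0,0,0],
    [-0.008,-0.001,-0.003],
    [-0.015,-0.003,-0.007],
    [-0.022,-0.004,-0.011],
    [-0.029,-0.005,-0.015],
    [-0.029,-0.005,-0.015]
  ],
  "yaw": [0,0,0,0,0,0],
  "newtons": 20
}}

```text
time: 8.62
tool_pos: [0.5838, 0.0291, 0.3264]
tcp_rot: [2.025, 2.399, 0.004]
wrist_force: [3.2, 0.3, 2.1]
width: 0.191
grip_force: 20.8
```

```bash
python3 - <<'E'
from h import *
c=shot('scene'); cv2.imwrite('pics/s3.png',cv2.resize(c['color'][100:340,220:540,::-1],None,fx=2,fy=2))
E
```

```text
(no output)
```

View pics/s3.png

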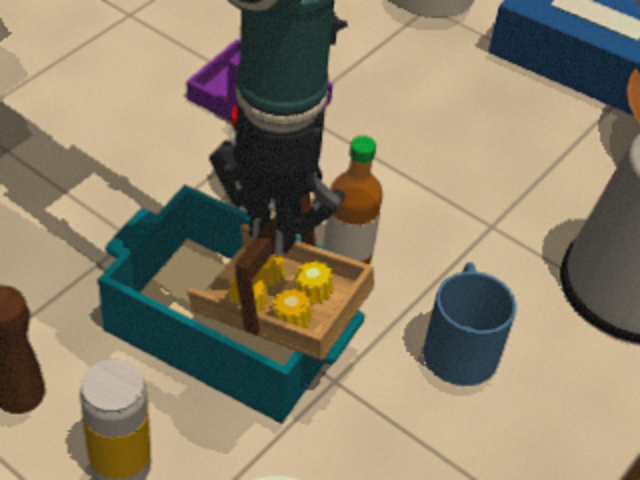

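The tray pivots on the rim, tilted about 10° with its lip down, and the corn is still in place. I continue along the arc.

>>> {"op": "drive_tool", "data": {
  "claw": [17,18,19,19.5,20.5,21.5,22,22],
  "slide": [
    [-0.007,-0.001,-0.006],
    [-0.014,-0.0025,-0.012],
    [-0.02,-0.0035,-0.018],
    [-0.026,-0.0045,-0.024],
    [-0.033,-0.006,-0.032],
    [-0.04,-0.007,-0.042],
    [-0.047,-0.008,-0.052],
    [-0.047,-0.008,-0.052]
  ],
  "yaw": [0,0,0,0,0,0,0,0]
}}

```text
time: 9.33
tool_pos: [0.5584, 0.0249, 0.2977]
tcp_rot: [-2.024, -2.399, 0.004]
wrist_force: [-1.4, -0.1, 0.7]
width: 0.257
grip_force: 9.8
```

```bash
python3 - <<'E'
from h import *
c=shot('scene'); cv2.imwrite('pics/s4.png',cv2.resize(c['color'][100:340,220:540,::-1],None,fx=2,fy=2))
E
```

```text
(no output)
```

View pics/s4.png

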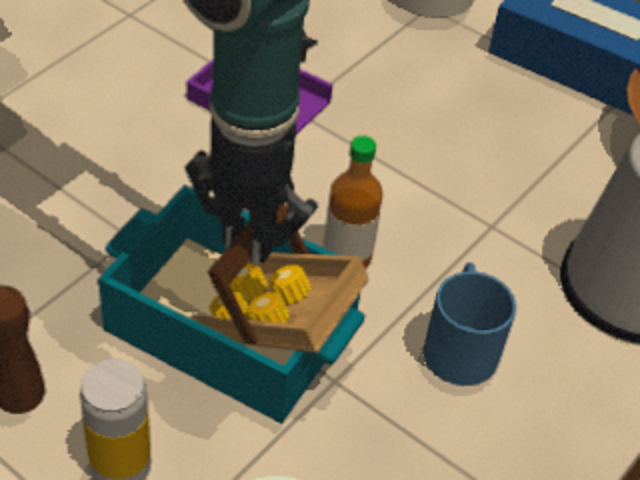

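The tray is tilted about 28° and the corn has slid forward to about (255,295). I tilt it a little more and let the pieces run out.

>>> {"op": "drive_tool", "data": {
  "claw": [22.5,23,23,23,23,23,23,23],
  "slide": [
    [-0.003,-0.0005,-0.005],
    [-0.006,-0.001,-0.01],
    [-0.007,-0.001,-0.012],
    [-0.007,-0.001,-0.012],
    [-0.007,-0.001,-0.012],
    [-0.007,-0.001,-0.012],
    [-0.007,-0.001,-0.012],
    [-0.007,-0.001,-0.012]
  ],
  "yaw": [0,0,0,0,0,0,0,0]
}}

```text
time: 10.05
tool_pos: [0.5561, 0.0246, 0.2936]
tcp_rot: [-2.025, -2.4, 0.002]
wrist_force: [-5.3, -0.6, 1.3]
width: 0.264
grip_force: 3.4
```

```bash
python3 - <<'E'
from h import *
for n in('top','scene'):
    c=shot(n); X=cloud(c); hsv=cv2.cvtColor(c['color'],cv2.COLOR_RGB2HSV); cv2.imwrite(f'pics/{n}5.png',c['color'][:,:,::-1])
    m=(hsv[...,0]>20)&(hsv[...,0]<34)&(hsv[...,1]>150)&(hsv[...,2]>120)&(abs(X[...,0]-.54)<.15)&(abs(X[...,1]-.02)<.12)
    k,l,st,_=cv2.connectedComponentsWithStats(m.astype(np.uint8))
    for i in range(1,k):
        if st[i,4]>25:
            P=X[l==i].mean(0); d=P[:2]-[.5437,.0217]; a=np.deg2rad(9.7); print(n,st[i,4],'dish x,y',(d@[[np.cos(a),-np.sin(a)],[np.sin(a),np.cos(a)]]).round(3),'z',P[2].round(3))
a=cv2.imread('pics/top5.png')[150:350,220:420]; b=cv2.imread('pics/scene5.png')[130:330,240:440]
cv2.imwrite('pics/v5.png',cv2.resize(np.hstack([a,b]),None,fx=2,fy=2))
E
```

```text
scene 186 dish x,y [-0.054  0.016] z 0.039
scene 44 dish x,y [-0.006  0.023] z 0.034
scene 185 dish x,y [-0.048 -0.03 ] z 0.04
```

View pics/v5.png

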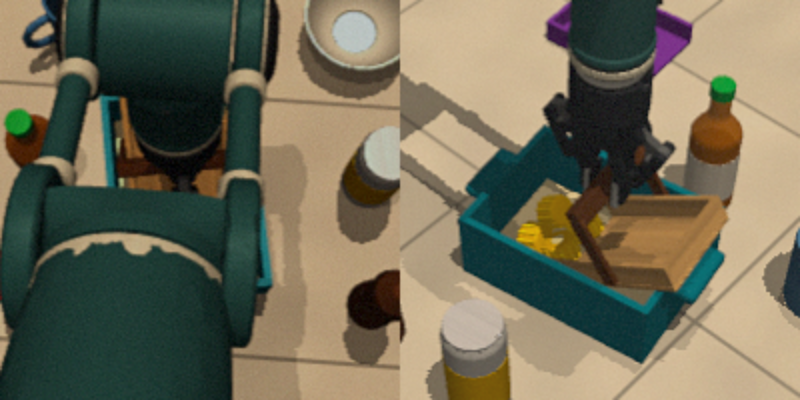

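The corn has left the visible part of the tray and lies around (560,225) in the right half, but some pieces may still rest on the lip. I draw the tilted tray back along its slope.

>>> {"op": "drive_tool", "data": {
  "claw": [23,23,23,23,23,23,23,23],
  "slide": [
    [0.008,0.0014,0.005],
    [0.016,0.0028,0.01],
    [0.024,0.004,0.015],
    [0.032,0.0055,0.02],
    [0.042,0.007,0.026],
    [0.042,0.007,0.026],
    [0.042,0.007,0.026],
    [0.042,0.007,0.026]
  ],
  "yaw": [0,0,0,0,0,0,0,0]
}}

```text
time: 10.82
tool_pos: [0.5754, 0.0278, 0.3073]
tcp_rot: [-2.023, -2.397, 0.009]
wrist_force: [-15.4, -2.4, 11.5]
width: 0.268
grip_force: 7.8
```

```bash
python3 - <<'E'
from h import *
for n in('wrist','scene'):
    c=shot(n); cv2.imwrite(f'pics/{n}6.png',c['color'][:,:,::-1]); np.savez(f'{n}6.npz',**c)
a=cv2.imread('pics/wrist6.png'); b=cv2.imread('pics/scene6.png')[130:330,240:440]
cv2.imwrite('pics/v6.png',np.hstack([cv2.resize(a,(400,300)),cv2.resize(b,(300,300))]))
E
```

```text
(no output)
```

View pics/v6.png

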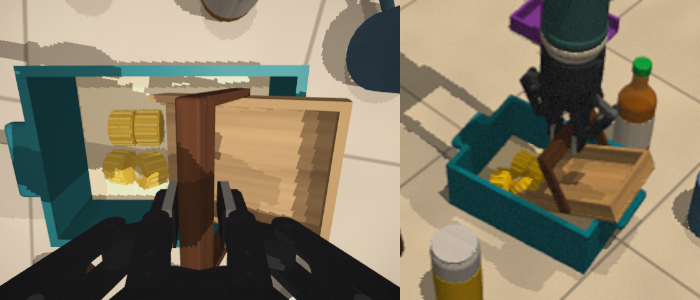

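Both views show all four rounds lying on the dish floor, at (135,145) in the wrist view, and the tray is empty. I close and lift at the same time.

>>> {"op": "drive_tool", "data": {
  "claw": [18,12,5,5,5,5,5,5],
  "slide": [
    [0,0,0.015],
    [0,0,0.04],
    [0,0,0.08],
    [0,0,0.12],
    [0,0,0.16],
    [0,0,0.2],
    [0,0,0.24],
    [0,0,0.24]
  ],
  "yaw": [0,0,0,0,0,0,0,0],
  "newtons": 25
}}

```text
time: 11.58
tool_pos: [0.5795, 0.0282, 0.433]
tcp_rot: [2.02, 2.394, 0.012]
wrist_force: [0.5, -0.2, -2.1]
width: 0.162
grip_force: 25.7
```

>>> {"op": "drive_tool", "data": {
  "claw": [5,5,5,5],
  "slide": [
    [0,0,0.02],
    [0,0,0.05],
    [0,0,0.06],
    [0,0,0.06]
  ],
  "yaw": [0,0,0,0],
  "newtons": 70
}}

```text
time: 11.92
tool_pos: [0.5779, 0.0281, 0.4576]
tcp_rot: [2.025, 2.4, 0.002]
wrist_force: [0.4, -0.4, -1.8]
width: 0.147
grip_force: 73.5
```

```bash
python3 - <<'E'
from h import *
c=shot('scene'); np.savez('scene7.npz',**c); X=cloud(c); hsv=cv2.cvtColor(c['color'],cv2.COLOR_RGB2HSV)
H,S,V=[hsv[...,i].astype(int) for i in range(3)]
x,y,z=X[...,0],X[...,1],X[...,2]
w=(H<25)&(S>60)&(z>.12)&(z<.32)&(abs(y-.03)<.12)&(abs(x-.57)<.15)
P=X[w]; print(len(P),P.min(0),P.max(0))
rim=(H>82)&(H<100)&(S>120)&(abs(z-.085)<.006)&(abs(y)<.2)&(x>.38)&(x<.75); print('rim',rect(X[rim]))
m=(H>20)&(H<34)&(S>150)&(V>100)&(abs(x-.54)<.12)&(abs(y-.02)<.1)&(z<.1); print('corn',m.sum(),X[m].min(0),X[m].max(0))
cv2.imwrite('pics/s7.png',cv2.resize(c['color'][0:320,200:500,::-1],None,fx=1.8,fy=1.8))
E
```

```text
4437 [ 0.49654877 -0.03691644  0.2023234 ] [0.66373701 0.09644767 0.31902007]
rim [596.3  21.3 341.3 170.4  23.7]
corn 721 [ 0.45662074 -0.02859354  0.00607445] [0.53716306 0.06543023 0.04656598]
```

View pics/s7.png

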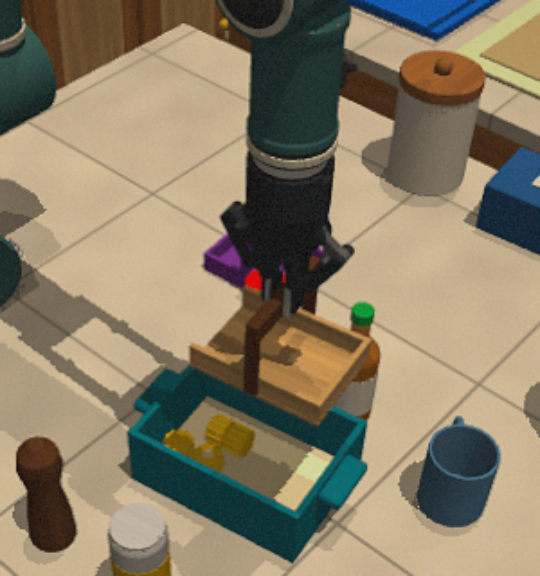

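The tray hangs level and empty, its underside at about z = 0.20, and the corn is in the dish around (215,445). I carry it back to where it stood.

>>> {"op": "drive_tool", "data": {
  "claw": [5,5,5,5,5,5,5,5],
  "slide": [
    [-0.002,0.02,0],
    [-0.007,0.07,0],
    [-0.015,0.14,0],
    [-0.022,0.21,0],
    [-0.03,0.28,0],
    [-0.037,0.35,0],
    [-0.045,0.42,0],
    [-0.052,0.49,0]
  ],
  "yaw": [-0.005,-0.01,-0.02,-0.03,-0.04,-0.05,-0.06,-0.06]
}}

```text
time: 12.63
tool_pos: [0.5507, 0.2746, 0.4547]
tcp_rot: [-2.244, -2.197, 0.004]
wrist_force: [1.1, 0.3, -2.6]
width: 0.146
grip_force: 73.4
```

>>> {"op": "drive_tool", "data": {
  "claw": [5,5,5,5,5,5],
  "slide": [
    [-0.007,0.07,0],
    [-0.014,0.13,0],
    [-0.02,0.18,0],
    [-0.023,0.21,0],
    [-0.023,0.22,-0.02],
    [-0.023,0.22,-0.04]
  ],
  "yaw": [0,0,0,0,0,0]
}}

```text
time: 13.13
tool_pos: [0.5399, 0.3839, 0.4355]
tcp_rot: [2.241, 2.201, 0.0]
wrist_force: [-0.2, -0.9, -2.6]
width: 0.145
grip_force: 73.4
```

>>> {"op": "drive_tool", "data": {
  "claw": [5,5,5,5,5,5,5,5],
  "slide": [
    [0,0,-0.04],
    [0,0,-0.1],
    [0,0,-0.16],
    [0,0,-0.22],
    [0,0,-0.27],
    [0,0,-0.31],
    [0,0,-0.33],
    [0,0,-0.34]
  ],
  "yaw": [0,0,0,0,0,0,0,0]
}}

```text
time: 13.8
tool_pos: [0.5392, 0.3806, 0.2629]
tcp_rot: [-2.244, -2.197, 0.01]
wrist_force: [0.6, -0.4, -3.0]
width: 0.149
grip_force: 73.4
```

Now I settle it onto the counter gently.

>>> {"op": "drive_tool", "data": {
  "claw": [5,5,5,5,5,5],
  "slide": [
    [0,0,-0.004],
    [0,0,-0.008],
    [0,0,-0.012],
    [0,0,-0.014],
    [0,0,-0.016],
    [0,0,-0.016]
  ],
  "yaw": [0,0,0,0,0,0]
}}

```text
time: 14.3
tool_pos: [0.5401, 0.3833, 0.2594]
tcp_rot: [2.243, 2.2, 0.002]
wrist_force: [0.4, -0.2, -2.5]
width: 0.148
grip_force: 73.4
```

>>> {"op": "drive_tool", "data": {
  "claw": [5,5,5,5,5,5],
  "slide": [
    [0,0,-0.004],
    [0,0,-0.007],
    [0,0,-0.01],
    [0,0,-0.012],
    [0,0,-0.012],
    [0,0,-0.012]
  ],
  "yaw": [0,0,0,0,0,0]
}}

```text
time: 14.8
tool_pos: [0.54, 0.3832, 0.2534]
tcp_rot: [-2.243, -2.199, -0.001]
wrist_force: [-2.7, -1.3, 3.0]
width: 0.147
grip_force: 74.3
```

>>> {"op": "drive_tool", "data": {
  "claw": [14,16,18,22,30,45,60,60],
  "slide": [
    [0,0,0],
    [0,0,0],
    [0,0,0],
    [0,0,0],
    [0,0,0],
    [0,0,0],
    [0,0,0],
    [0,0,0]
  ],
  "yaw": [0,0,0,0,0,0,0,0]
}}

```text
time: 15.47
tool_pos: [0.54, 0.3831, 0.2526]
tcp_rot: [2.243, 2.199, -0.0]
wrist_force: [0.2, 0.2, 0.3]
width: 0.7
grip_force: 0.0
```

>>> {"op": "drive_tool", "data": {
  "claw": [60,60,60,60,60,60,60,60],
  "slide": [
    [0,0,0.05],
    [0,0,0.1],
    [0,0,0.18],
    [0,0,0.26],
    [0,0,0.33],
    [0,0,0.36],
    [0,0,0.36],
    [0,0,0.36]
  ],
  "yaw": [0,0,0,0,0,0,0,0]
}}

```text
time: 16.13
tool_pos: [0.5401, 0.3832, 0.4342]
tcp_rot: [2.243, 2.199, 0.005]
wrist_force: [0.0, -0.3, -1.2]
width: 0.7
grip_force: 0.0
```

```bash
python3 - <<'E'
from h import *
c=shot('scene'); X=cloud(c); hsv=cv2.cvtColor(c['color'],cv2.COLOR_RGB2HSV)
H,S,V=[hsv[...,i].astype(int) for i in range(3)]; x,y,z=X[...,0],X[...,1],X[...,2]
t=(abs(x-.54)<.1)&(abs(y-.386)<.09)
for nm,m in (('bar',t&(z>.09)&(z<.12)&(V<110)),('wall',t&(z>.022)&(z<.037)&(H<25)&(S>60)),('rim',(H>82)&(H<100)&(S>120)&(abs(z-.085)<.007)&(abs(y)<.2)&(x>.38)&(x<.75)),
  ('tall',(z>.12)&(z<.19)&(abs(x-.51)<.13)&(abs(y)<.23))):
    k,l,st,_=cv2.connectedComponentsWithStats(m.astype(np.uint8))
    for i in range(1,k):
        if st[i,4]>60: P=X[l==i]; print(nm,st[i,4],rect(P),np.percentile(P[:,2],[5,50,95]).round(3))
    if nm in('rim','wall'): print(nm,'all',rect(X[m]))
E
```

```text
bar 263 [544.8 383.  119.3  16.4  89.3] [0.091 0.098 0.101]
wall 467 [544.3 386.4 153.3 124.1  -2.3] [0.022 0.027 0.033]
wall all [544.3 386.4 153.3 124.1  -2.3]
rim 1399 [545.3  21.3 229.3 164.1   9.9] [0.079 0.083 0.086]
rim all [603.5  38.9 376.1 192.7  19.1]
tall 369 [437.5 181.4  56.1  50.7 -48.4] [0.122 0.128 0.131]
tall 390 [580.2 177.   37.8  36.   38.1] [0.121 0.145 0.175]
tall 577 [ 448.7 -192.4   47.9   41.    54.1] [0.125 0.146 0.159]
tall 850 [ 584.1 -182.7   59.    55.6  -68.9] [0.124 0.138 0.142]
```

>>> {"op": "drive_tool", "data": {
  "claw": [60,60,60,60,60,60,60,60],
  "slide": [
    [-0.02,-0.95,0],
    [-0.02,-0.95,0],
    [-0.02,-0.95,0],
    [-0.02,-0.95,0],
    [-0.02,-0.95,0],
    [-0.02,-0.95,0],
    [-0.02,-0.95,0],
    [-0.02,-0.95,0]
  ],
  "yaw": [-0.5,-0.5,-0.5,-0.5,-0.5,-0.5,-0.5,-0.5]
}}

```text
time: 16.85
tool_pos: [0.5316, 0.0479, 0.4294]
tcp_rot: [-3.024, -0.846, 0.008]
wrist_force: [0.4, -0.6, 0.9]
width: 0.7
grip_force: 0.0
```

>>> {"op": "drive_tool", "data": {
  "claw": [60,60,60,60,60,60,60,60],
  "slide": [
    [-0.06,-0.8,0],
    [-0.06,-0.8,0],
    [-0.06,-0.8,0],
    [-0.06,-0.8,0],
    [-0.06,-0.8,0],
    [-0.06,-0.8,0],
    [-0.06,-0.8,0],
    [-0.06,-0.8,0]
  ],
  "yaw": [-0.24,-0.24,-0.24,-0.24,-0.24,-0.24,-0.24,-0.24]
}}

```text
time: 17.52
tool_pos: [0.5067, -0.2842, 0.4293]
tcp_rot: [-3.123, 0.319, 0.007]
wrist_force: [1.1, 1.0, 0.2]
width: 0.701
grip_force: 0.0
```

>>> {"op": "drive_tool", "data": {
  "claw": [60,50,50,50,50,50,50,50],
  "slide": [
    [-0.023,-0.17,-0.04],
    [-0.023,-0.17,-0.1],
    [-0.023,-0.17,-0.16],
    [-0.023,-0.17,-0.22],
    [-0.023,-0.17,-0.28],
    [-0.023,-0.17,-0.32],
    [-0.023,-0.17,-0.32],
    [-0.023,-0.17,-0.32]
  ],
  "yaw": [-0.003,-0.003,-0.003,-0.003,-0.003,-0.003,-0.003,-0.003]
}}

```text
time: 18.18
tool_pos: [0.495, -0.3665, 0.2688]
tcp_rot: [-3.12, 0.333, 0.01]
wrist_force: [0.7, -0.8, 0.1]
width: 0.579
grip_force: 0.0
```

```bash
python3 - <<'E'
from h import *
s=bot.read_state(); print(s['tool_pos'],s['tcp_rot'])
c=shot('scene'); X=cloud(c); hsv=cv2.cvtColor(c['color'],cv2.COLOR_RGB2HSV)
H,S,V=[hsv[...,i].astype(int) for i in range(3)]; x,y,z=X[...,0],X[...,1],X[...,2]
m=(H>82)&(H<100)&(S>120)&(abs(z)<.02)&(y<-.2)&(x>.3); print(rect(X[m]))
E
```

```text
[ 0.49497444 -0.36647486  0.26875156] [-3.11959595  0.3326019   0.01042215]
[ 494.2 -369.9  232.2  164.9  -12.3]
```

Lined up, so I go down and grip.

>>> {"op": "drive_tool", "data": {
  "claw": [50,50,50,50,50,50],
  "slide": [
    [0,-0.003,-0.04],
    [0,-0.003,-0.08],
    [0,-0.003,-0.115],
    [0,-0.003,-0.135],
    [0,-0.003,-0.138],
    [0,-0.003,-0.138]
  ],
  "yaw": [0,0,0,0,0,0]
}}

```text
time: 18.73
tool_pos: [0.4968, -0.3691, 0.2044]
tcp_rot: [3.124, -0.332, 0.001]
wrist_force: [0.4, -0.2, 0.6]
width: 0.585
grip_force: 0.0
```

>>> {"op": "drive_tool", "data": {
  "claw": [5,5,5,5,5,5,5,5],
  "slide": [
    [0,0,0],
    [0,0,0],
    [0,0,0],
    [0,0,0],
    [0,0,0],
    [0,0,0],
    [0,0,0],
    [0,0,0]
  ],
  "yaw": [0,0,0,0,0,0,0,0],
  "newtons": 90
}}

```text
time: 19.4
tool_pos: [0.4971, -0.3697, 0.2055]
tcp_rot: [3.122, -0.333, 0.003]
wrist_force: [-0.2, 0.6, 6.6]
width: 0.116
grip_force: 89.8
```

>>> {"op": "drive_tool", "data": {
  "claw": [5,5,5,5,5,5,5,5],
  "slide": [
    [0,0,0.01],
    [0,0,0.04],
    [0,0,0.08],
    [0,0,0.14],
    [0,0,0.2],
    [0,0,0.27],
    [0,0,0.34],
    [0,0,0.4]
  ],
  "yaw": [0,0,0,0,0,0,0,0]
}}

```text
time: 20.07
tool_pos: [0.496, -0.3687, 0.405]
tcp_rot: [-3.123, 0.333, 0.001]
wrist_force: [0.6, -0.1, -4.4]
width: 0.114
grip_force: 88.5
```

>>> {"op": "drive_tool", "data": {
  "claw": [5,5,5,5,5,5,5,5],
  "slide": [
    [0,0,0.03],
    [0.002,0.02,0.04],
    [0.008,0.06,0.04],
    [0.014,0.11,0.04],
    [0.02,0.17,0.04],
    [0.028,0.23,0.04],
    [0.036,0.29,0.04],
    [0.044,0.35,0.04]
  ],
  "yaw": [0,0.005,0.01,0.02,0.03,0.04,0.05,0.06]
}}

```text
time: 20.73
tool_pos: [0.5174, -0.1918, 0.4209]
tcp_rot: [-3.139, 0.034, 0.007]
wrist_force: [0.6, 0.2, -4.7]
width: 0.115
grip_force: 88.4
```

>>> {"op": "drive_tool", "data": {
  "claw": [5,5,5,5,5,5,5,5],
  "slide": [
    [0.008,0.06,0],
    [0.015,0.12,0],
    [0.022,0.18,0],
    [0.03,0.24,0],
    [0.038,0.3,0],
    [0.045,0.36,0],
    [0.05,0.4,0],
    [0.054,0.42,0]
  ],
  "yaw": [0.01,0.02,0.03,0.04,0.05,0.06,0.062,0.062]
}}

```text
time: 21.4
tool_pos: [0.5442, 0.019, 0.421]
tcp_rot: [-3.128, -0.273, 0.007]
wrist_force: [0.4, -0.9, -5.0]
width: 0.111
grip_force: 88.5
```

>>> {"op": "drive_tool", "data": {
  "claw": [5,5,5],
  "slide": [
    [0,0.005,0],
    [0,0.01,0],
    [0,0.01,0]
  ],
  "yaw": [0,0,0]
}}

```text
time: 21.65
tool_pos: [0.5451, 0.0206, 0.4228]
tcp_rot: [3.13, 0.268, -0.003]
wrist_force: [-0.1, -0.8, -4.9]
width: 0.115
grip_force: 88.5
```

```bash
cat > m.py <<'E'
from h import *
s=bot.read_state(); print(s['tool_pos'],s['tcp_rot'])
c=shot('scene'); X=cloud(c); hsv=cv2.cvtColor(c['color'],cv2.COLOR_RGB2HSV)
H,S,V=[hsv[...,i].astype(int) for i in range(3)]; x,y,z=X[...,0],X[...,1],X[...,2]
t=(H>82)&(H<100)&(S>120)&(abs(y-.02)<.2)&(abs(x-.54)<.2)
for lo,hi in((.07,.09),(.1,.26)):
    m=t&(z>lo)&(z<hi); m=cv2.morphologyEx(m.astype(np.uint8),cv2.MORPH_OPEN,np.ones((3,3)))>0
    k,l,st,_=cv2.connectedComponentsWithStats(m.astype(np.uint8)); i=1+st[1:,4].argmax(); P=X[l==i]
    zt=np.percentile(P[:,2],90); P=P[P[:,2]>zt-.012]
    A=np.linalg.lstsq(np.c_[P[:,:2]-P[:,:2].mean(0),np.ones(len(P))],P[:,2],rcond=None)[0]
    print(len(P),rect(P),'plane',A.round(4))
E
python3 m.py
```

```text
[0.54510125 0.02062731 0.42277735] [ 3.12984286e+00  2.68081858e-01 -2.79381131e-03]
1725 [550.2  21.7 270.9 164.3   9.8] plane [ 0.0018 -0.0132  0.0799]
4259 [543.5  17.7 225.9 170.2   9.5] plane [-0.0054  0.0027  0.2239]
```

>>> {"op": "drive_tool", "data": {
  "claw": [5,5,5,5,5,5,5,5],
  "slide": [
    [0.001,0.005,-0.02],
    [0.001,0.005,-0.06],
    [0.001,0.005,-0.1],
    [0.001,0.005,-0.14],
    [0.001,0.005,-0.18],
    [0.001,0.005,-0.205],
    [0.001,0.005,-0.22],
    [0.001,0.005,-0.22]
  ],
  "yaw": [0,0,0,0,0,0,0,0]
}}

```text
time: 22.37
tool_pos: [0.5451, 0.0229, 0.3113]
tcp_rot: [-3.13, -0.267, 0.006]
wrist_force: [-0.4, 0.1, -3.5]
width: 0.115
grip_force: 88.4
```

>>> {"op": "drive_tool", "data": {
  "claw": [5,5,5,5,5,5],
  "slide": [
    [0,0,0],
    [0,0,0],
    [0,0,0],
    [0,0,0],
    [0,0,0],
    [0,0,0]
  ],
  "yaw": [0,0,0,0,0,0]
}}

```text
time: 22.87
tool_pos: [0.5462, 0.0235, 0.3143]
tcp_rot: [3.13, 0.268, 0.002]
wrist_force: [-0.0, -0.1, -4.7]
width: 0.114
grip_force: 88.4
```

```bash
python3 m.py; python3 - <<'E'
from h import *
c=shot('scene'); cv2.imwrite('pics/s9.png',c['color'][:,:,::-1])
E
```

```text
[0.54616503 0.02346592 0.31433331] [3.13001793e+00 2.68337268e-01 1.74395070e-03]
1280 [592.8 -20.3 268.  135.2  44.6] plane [-0.015  -0.0055  0.0801]
3867 [545.   20.5 225.3 168.2   9.7] plane [-0.0011 -0.0003  0.1156]
```

View pics/s9.png

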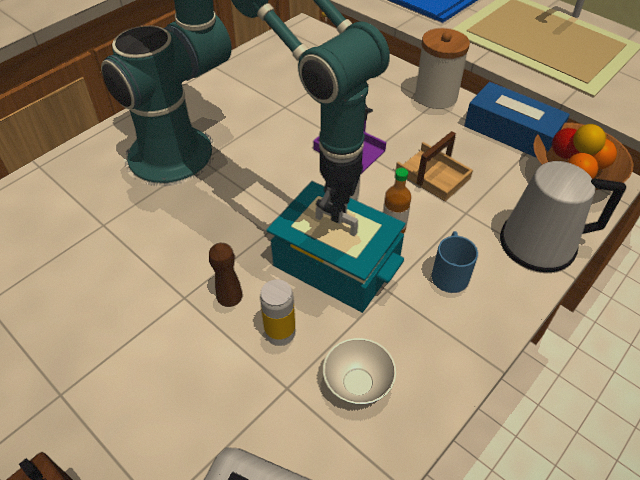

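The lid hovers level and centred over the dish at (338,232), about 22 mm above the rim. The tray stands upright at (435,168) and the bystanders are in place, so I hand it in.

```bash
python3 -c "
from workcell import bot
print(bot.finish_job())"
```

```text
the job is handed in; nothing more can be done
None
```

The job is handed in: all four corn pieces are in the dish, the empty tray stands upright on the counter, and the lid is held level and centred about 22 mm above the dish's rim; no verdict was returned.

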